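# Slide the pepper mill into its parking rail

### The arm

A 7-joint arm with a two-finger parallel gripper is mounted at the origin on the work surface. World frame = base frame: x ahead of the robot, y to its left, z up, the work surface at z = 0. Lengths are in m, angles in rad, forces in N, time in s.
With the tool pointing down it reaches from about 0.4 to 0.85 m from the base axis. Payload 10.4 kg.
Tool frame: the origin (TCP) lies at the very end of the fingers, on their centre line; the grasp point (between the pads) lies 19 mm behind it (manip.grip_point_offset is the z of the grasp point in the tool frame, in m); z points along the fingers, y is the direction in which the jaws open and shut (so a half turn about z gives the same grasp; the last joint's range is limited). The gripper opens to 85 mm and grips with 20 to 120 N. Pads are 22 mm wide; open, the fingers measure 114 mm over their backs; the gripper's body (76 mm by 85 mm) begins 54 mm behind the grasp point. The pads swing forward as they close: fully open they stand 13 mm farther back than shut.
Start: joints at [1.08, 0.332, -0.065, 1.46, 0.022, 1.35, -0.088], TCP at [0.282, -0.558, 0.231] pointing down, gripper open.
Joint ranges: [-2.6, 2.6], [-0.5, 2.12], [-1.47, 1.34], [0.16, 2.42], [-1.27, 4.41], [0.06, 2.06], [-2.6, 2.6]. Speed limits (rad/s): [2.22, 2.22, 2.79, 2.79, 3.14, 3.14, 3.14].

### API

Orientations are given as a unit quaternion [x, y, z, w].
In Python, from workcell import manip, camera, get_calibration, hand_in gives the robot as it stands.
- The arm moves only by the shell command python3 -m pendant 'ROWS' [FORCE]. ROWS is JSON, a list of rows, each a list of 5 numbers: the shift along the tool's x, y, z in units of 40 mm (1.0 is 40 mm), then the turn about the tool's z in units of 6 degrees (1.0 is 6 degrees), then the closure, from 0 (fully open) to 1 (shut). A call has 1 to 5 rows; each row is the pose to reach, as a shift and turn from the pose commanded when the call began, along the tool's axes at that moment; what a row does not reach only later rows make up. A row lasts 1/8 s, in which the tool goes at most 62.5 mm and 10.7 degrees, less where a joint would pass 70% of its speed; a pose out of reach is approached as far as the arm can. A call with a gripper value outside its range is refused whole. The fingers move at their own pace and stop on an object; FORCE is the grip in N (left out, the last holds). Time passes only in rows, so rows that repeat a pose let the fingers close. It gives the time, the measured TCP pose, the force and the opening at its end, in the units of the state.
- manip.get_obs(): the state, without advancing time (a new reading comes with each control period).
- camera(name): name is "scene" or "side" or "wrist"; returns (picture, depth): 420x560x3 uint8, red, green, blue; 420x560 float32, m along the optical axis (not along the pixel's ray), 0 where there is no reading.
- get_calibration(name): a dict with "vfov" (degrees; the focal length in pixels is half the picture's height over the tangent of half this angle, whatever the lens; pixels are square), "cx", "cy" (the principal point, pixels), "position" and "rotation" of the camera in the world. Camera axes: x right, y down, z forward; pixel columns grow to the right and rows downward; lengths in m; the calibration is good to about 2 mm. The wrist camera is an equidistant fisheye: a pixel r from the principal point sees the ray r / f radians off the axis. A picture is of the moment at which its call begins: read the wrist's pose just before it. get_calibration takes no time and is no camera call; for the wrist camera it gives the pose at the moment of the call.
- hand_in(): hands the job in, once; it reports no verdict.
The state is a dict: "clock": time; "joint_pos": joint angles; "joint_velocities": joint speeds; "tau": joint torques, N m; "position": TCP position; "ee_rot": TCP orientation; "ft_force": force on the tool from outside, world axes, zero at the start; "torque": the same for the moment, N m; "grip_width": opening from 0.0 (shut) to 1.0 (fully open).
Only numpy, scipy, OpenCV 4.12 (cv2) and the standard library are available. Lean on these libraries where they do the work, as an engineer would, in place of code of your own. Each camera call takes 0.05 s, during which the arm holds its last target.

### The job

With the fingertips, gently push the tall wooden pepper mill by its thick foot so that it slides across the counter into the low three-sided steel rail, through the rail's open side, until it stands home against the rail's back wall; then leave it standing there and take the hand away. Keep it upright with its foot on the counter the whole way: do not pinch it, lift it, or touch it anywhere above the thick foot. Leave the bowl, the glass box, the bottle and the loose steel cup where they are.

Things in the scene. Friction and masses are not known exactly. Their poses are not given: they have to be found in the camera images.
- mill: tall narrow pepper mill of dark turned wood, small steel ball on top, 209 mm tall, about 0.3 kg, loose. Origin at the centre of its underside, z up its axis. Its foot is a plain upright cylinder 56 mm in diameter and 36 mm high: push only there. It slides on the counter (friction about 0.6) when pushed on the foot and tends to tip when pushed higher.
- mill_top: everything of the mill above its foot, rigidly fixed to it: 42 mm in diameter at most, waist 26 mm, from 36 to 209 mm above the counter. Origin on the mill's axis at the top of the foot, 36 mm above the underside. Not to be touched.
- corral: low three-sided steel rail fixed to the counter, no floor; walls 22 mm high, 4 mm thick. Origin on the counter at the home place: the mill's axis stands there when its foot touches the back wall, midway between the sides. x points from the open side towards the back wall, z up. Inner faces: back wall x = 28 mm, side walls y = 38 and -38 mm. Side walls start at x = -20 mm with 8 mm round beads.
- bowl: grey stoneware bowl, 130 mm across, 52 mm high, loose, origin at the centre of its underside. Leave alone.
- glass_box: glass storage box with a white lid and four latch tabs, about 156 by 116 mm with the tabs (long side along its x), 54 mm high, loose, origin at the centre of its underside. Leave alone.
- bottle: amber glass bottle with a black cap, 56 mm in diameter, 170 mm tall, loose, origin at the centre of its underside. Leave alone.
- cup: loose shallow stainless steel side-dish cup, 84 mm across, 30 mm high, standing on the counter beyond the rail (not one of those lined up on the raised ledge at the far edge), origin at the centre of its underside. Leave alone.
There are look-alikes about, which are no part of the job. What is shaped like the corral but yellow is not meant.

How it is judged:
By the outcome, as a careful person would: the job done as asked, in the order asked, and still so for the second after the job is handed in, with the robot touching nothing.
It also fails if it takes over 58 s, if anything falls off the work surface, if the arm or the gripper's body presses on something with over 40 N, if the wrist force passes 120 N, or if a joint passes its speed limit or range.

## Working session

There is one attempt and no reset: what is moved stays moved. The work goes in short steps, Python scripts to look and compute and a shell command to move; the robot and the scene stay as the last step left them, time stands still between calls to the robot, and variables do not carry over. Pictures are saved under pics/ and viewed, and the job is handed in when it is done.

```bash
ls; mkdir -p pics; cat > h.py <<'E'
import numpy as np,cv2,json
from workcell import manip,camera,get_calibration,hand_in
E
python3 - <<'E'
from h import *
o=manip.get_obs();print(o)
for n in ["scene","side"]:
    p,d=camera(n);c=get_calibration(n);print(n,c)
    cv2.imwrite(f"pics/{n}0.png",p[:,:,::-1]);np.save(f"{n}0_d.npy",d)
E
```

```text
pics
{'clock': 0.0, 'joint_pos': array([ 1.08035293,  0.33287741, -0.06469811,  1.46094056,  0.02158523,
        1.34990436, -0.08846554]), 'joint_velocities': array([-2.35335112e-03, -6.36672517e-05, -1.26419425e-03, -1.08964012e-03,
        6.91630248e-04,  1.14673743e-03,  1.35399678e-03]), 'tau': array([ 1.30263247e-04, -6.25442076e+01,  4.92958096e-02, -3.91591573e+01,
        1.61727634e-02,  9.98815958e-03, -4.84202144e-05]), 'position': array([ 0.28167961, -0.55750304,  0.23051283]), 'ee_rot': array([ 9.72758759e-01,  2.31818641e-01, -1.91949587e-04, -6.91263677e-04]), 'ft_force': array([0.71973024, 0.08356494, 0.04813325]), 'torque': array([-0.00798916,  0.04903164,  0.00284329]), 'grip_width': 0.9978330531772931}
scene {'vfov': 44.04871774970171, 'cx': 283.2085101916614, 'cy': 195.97139020181567, 'position': array([ 1.10554026, -0.76996517,  0.74439721]), 'rotation': array([ 0.86429817,  0.24022053, -0.1231577 , -0.42439952])}
side {'vfov': 49.617465176346094, 'cx': 282.83975818845994, 'cy': 208.5647618091011, 'position': array([0.01862055, 0.5772348 , 0.66782408]), 'rotation': array([-0.35081016,  0.81989149, -0.4139114 ,  0.18272256])}
```

View pics/scene0.png

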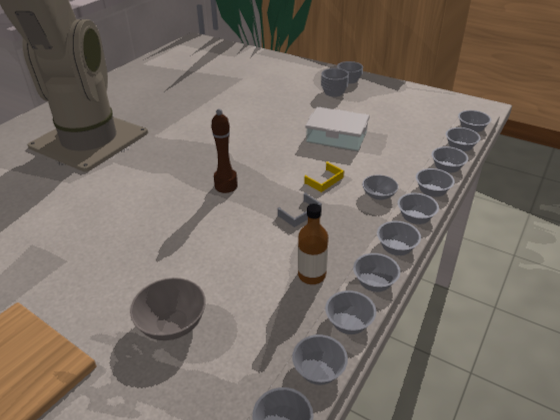

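View pics/side0.png

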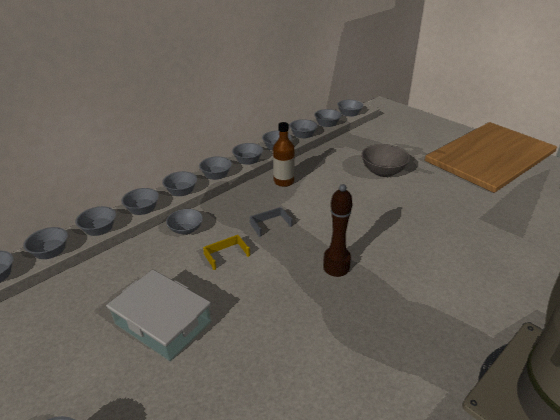

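The scene picture shows the mill at about (225,180), the grey rail at (295,213) partly behind the bottle, and the yellow rail at (325,177). In the side picture the mill's foot is at (337,262) and the grey rail, with its open side facing the mill, is at (272,220). Next I'll project both depth maps into a top-down map.

```bash
cat >> h.py <<'E'
from scipy.spatial.transform import Rotation as R
def cloud(n,d,c=None):
    c=c or get_calibration(n); H,W=d.shape
    f=H/2/np.tan(np.radians(c['vfov'])/2)
    u,v=np.meshgrid(np.arange(W),np.arange(H))
    P=np.stack([(u-c['cx'])/f*d,(v-c['cy'])/f*d,d],-1)
    Pw=P@R.from_quat(c['rotation']).as_matrix().T+c['position']
    Pw[d<=0]=np.nan
    return Pw
def topdown(n,p,d,x0,x1,y0,y1,s,zmin=-.02,zmax=.3,up=1):
    # image: rows = x decreasing (ahead up), cols = y decreasing (left at left)
    P=cloud(n,d).reshape(-1,3);C=p.reshape(-1,3)
    m=np.isfinite(P[:,2])&(P[:,2]>zmin)&(P[:,2]<zmax);P=P[m];C=C[m]
    o=np.argsort(P[:,2]);P=P[o];C=C[o]
    h=int((x1-x0)/s);w=int((y1-y0)/s)
    r=((x1-P[:,0])/s).astype(int);q=((y1-P[:,1])/s).astype(int)
    k=(r>=0)&(r<h)&(q>=0)&(q<w)
    im=np.zeros((h,w,3),np.uint8);im[r[k],q[k]]=C[k][:,::-1]
    z=np.full((h,w),np.nan);z[r[k],q[k]]=P[k,2]
    return im,z
E
python3 - <<'E'
from h import *
for n in ["scene","side"]:
    p=cv2.imread(f"pics/{n}0.png")[:,:,::-1];d=np.load(f"{n}0_d.npy")
    P=cloud(n,d)
    m=np.isfinite(P[...,2])
    z=P[...,2][m];print(n,np.median(z[np.abs(z)<.02]))
    im,_=topdown(n,p,d,.2,.95,-.6,.4,.002)
    im=cv2.resize(im,None,fx=1.6,fy=1.6,interpolation=cv2.INTER_NEAREST)
    for i in range(0,11):
        y=.4-.1*i; cv2.line(im,(int(i*80),0),(int(i*80),599),(0,255,0),1);cv2.putText(im,f"{y:.1f}",(i*80,10),0,.35,(0,255,255))
    for x in np.arange(.3,.95,.1):
        r=int((.95-x)*800);cv2.line(im,(0,r),(799,r),(0,255,0),1);cv2.putText(im,f"{x:.1f}",(0,r),0,.35,(0,255,255))
    cv2.imwrite(f"pics/top_{n}.png",im[:600,:800])
E
```

```text
scene -0.00011576404890611958
side 0.0003026620774363442
```

View pics/top_scene.png

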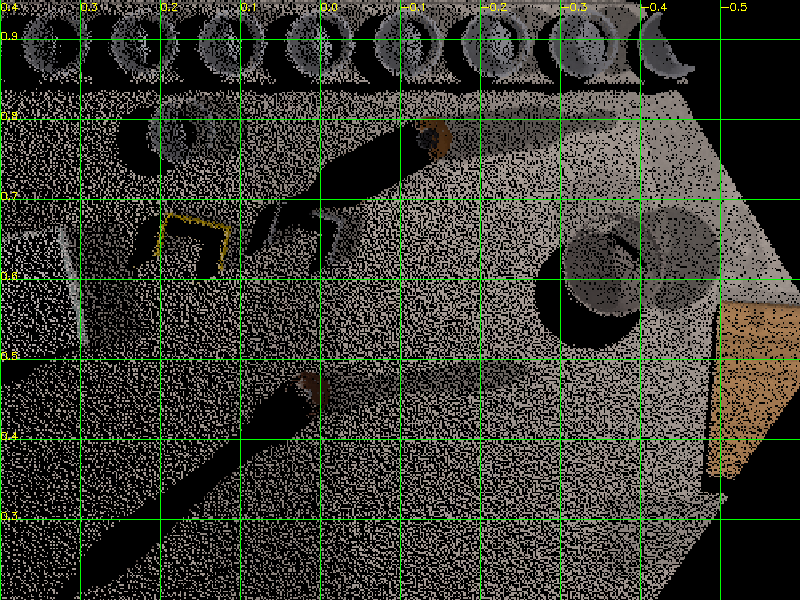

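View pics/top_side.png

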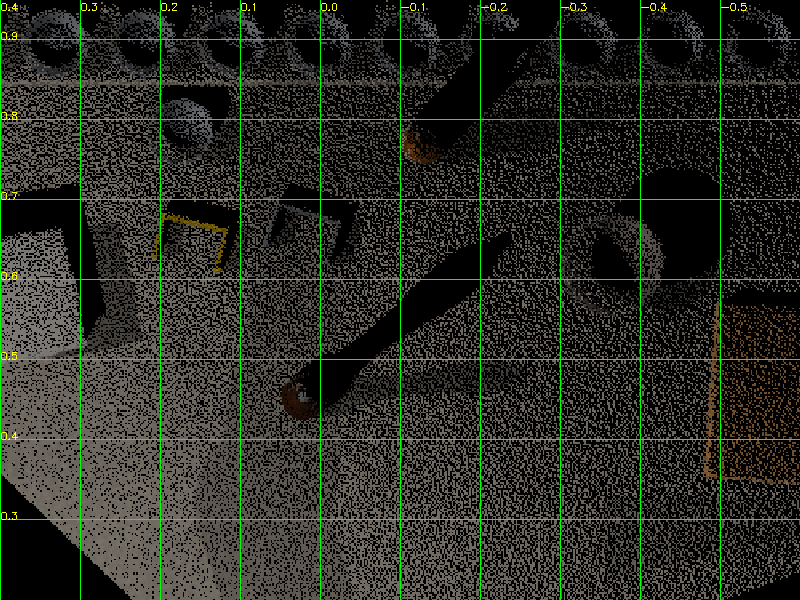

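```bash
python3 - <<'E'
from h import *
from scipy.optimize import least_squares
A={}
for n in ["scene","side"]:
    d=np.load(f"{n}0_d.npy");P=cloud(n,d).reshape(-1,3);P=P[np.isfinite(P[:,2])];A[n]=P
    m=(abs(P[:,0]-.46)<.06)&(abs(P[:,1]-.02)<.06)
    M=P[m&(P[:,2]>.006)&(P[:,2]<.032)]
    f=least_squares(lambda q:np.hypot(M[:,0]-q[0],M[:,1]-q[1])-.028,[.46,.02],loss='soft_l1',f_scale=.002)
    print(n,'mill',f.x,len(M),np.std(f.fun))
    T=P[m&(P[:,2]>.2)];print(' ball',T.mean(0) if len(T) else 0, P[m,2].max())
    # rail
    Q=P[(P[:,0]>.6)&(P[:,0]<.72)&(P[:,1]<.095)&(P[:,1]>-.06)&(P[:,2]>.019)&(P[:,2]<.026)]
    print(' rail pts',len(Q)); np.save(f'rail_{n}.npy',Q)
a=np.load('rail_scene.npy');b=np.load('rail_side.npy')
im=np.zeros((600,800,3),np.uint8)
for Q,c in((a,(0,255,255)),(b,(255,255,0))):
    for x,y,z in Q:
        cv2.circle(im,(int((.1-y)*5000),int((.72-x)*5000)),2,c,-1)
for y in np.arange(-.04,.1,.02): cv2.putText(im,f"{y:.2f}",(int((.1-y)*5000),10),0,.4,(255,255,255)); cv2.line(im,(int((.1-y)*5000),0),(int((.1-y)*5000),599),(60,60,60))
for x in np.arange(.6,.72,.02): cv2.putText(im,f"{x:.2f}",(0,int((.72-x)*5000)),0,.4,(255,255,255)); cv2.line(im,(0,int((.72-x)*5000)),(799,int((.72-x)*5000)),(60,60,60))
cv2.imwrite('pics/rail.png',im)
E
```

```text
scene mill [0.4554707 0.0193242] 204 0.002003641881836454
 ball [0.45830582 0.01535766 0.2047343 ] 0.20954065761271368
 rail pts 126
side mill [0.45583681 0.0187595 ] 249 0.0010149091887643943
 ball [0.4532856  0.02215764 0.20557093] 0.20999669311969088
 rail pts 138
```

View pics/rail.png

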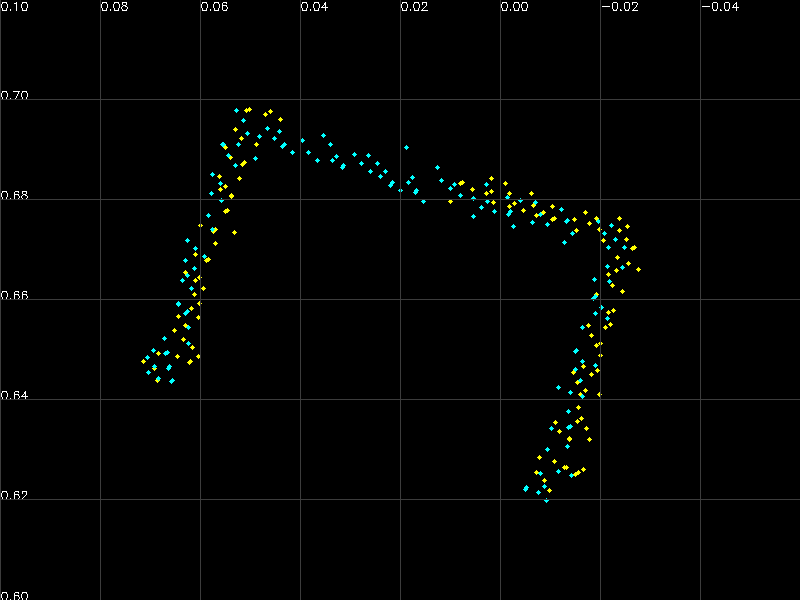

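```bash
python3 - <<'E'
from h import *
from scipy.optimize import least_squares
def seg(p,a,b):
    a=np.array(a);b=np.array(b);t=np.clip(((p-a)@(b-a))/((b-a)@(b-a)),0,1)[:,None]
    return np.linalg.norm(p-a-t*(b-a),axis=1)
a=np.load('rail_scene.npy')[:,:2];b=np.load('rail_side.npy')[:,:2]
for Q in (a,b,np.vstack([a,b])):
    def res(q):
        c,s=np.cos(q[2]),np.sin(q[2]);p=(Q-q[:2])@np.array([[c,-s],[s,c]])
        return np.minimum.reduce([seg(p,(.03,-.04),(.03,.04)),seg(p,(.03,.04),(-.02,.04)),seg(p,(.03,-.04),(-.02,-.04))])
    f=least_squares(res,[.655,.025,.25],loss='soft_l1',f_scale=.002);print(f.x,np.degrees(f.x[2]),f.fun.mean())
q=f.x
m=np.array([.4557,.019]);u=np.array([np.cos(q[2]),np.sin(q[2])]);v=np.array([-u[1],u[0]])
print('mill in corral',(m-q[:2])@u,(m-q[:2])@v,'dist',np.linalg.norm(m-q[:2]),'line angle',np.degrees(np.arctan2(*(q[:2]-m)[::-1])))
o=manip.get_obs();print(R.from_quat(o['ee_rot']).as_matrix())
E
```

```text
[ 0.65578911  0.02073818 -0.30397655] -17.416573159760993 0.001685220674840039
[ 0.65421775  0.02343829 -0.28892865] -16.554392247769616 0.0016379595082000123
[ 0.65455583  0.02208795 -0.28815411] -16.51001438765987 0.0018983203660894758
mill in corral -0.18977947234825102 -0.0594720687939686 dist 0.19887980061186478 line angle 0.8896522024649277
[[ 8.92551852e-01  4.50944292e-01 -6.61609406e-04]
 [ 4.50944767e-01 -8.92551187e-01  1.09329391e-03]
 [-9.75056129e-05 -1.27417080e-03 -9.99999183e-01]]
```

```bash
cat >> h.py <<'E'
def plan(x,y,z,push_deg,sgn):
    """TCP target; sgn=+1/-1: which tool-y side faces heading push_deg (deg, world)"""
    o=manip.get_obs();M=R.from_quat(o['ee_rot']).as_matrix()
    d=M.T@(np.array([x,y,z])-o['position'])
    ya=sgn*M[:2,1];cur=np.degrees(np.arctan2(ya[1],ya[0]))
    t=(push_deg-cur+180)%360-180
    print('pos',o['position'].round(4),'heading %.2f'%cur,'t',round(o['clock'],2),'F',o['ft_force'].round(2),'j',o['joint_pos'].round(2),'w',round(o['grip_width'],3))
    print('units xyz',(d/.04).round(3),'turn',round(-t/6,3))
E
python3 - <<'E'
from h import *
plan(.416,-.115,.23,73.5,-1)
E
```

```text
pos [ 0.2817 -0.5576  0.2306] heading 116.80 t 0.1 F [ 0.02  0.46 -0.72] j [ 1.08  0.33 -0.06  1.46  0.02  1.35 -0.09] w 0.998
units xyz [ 7.987 -8.361  0.025] turn 7.217
```

```bash
python3 -m pendant '[[1,-1,0,1,0],[2,-2.1,0,2.5,0],[3,-3.1,0,4,0],[4,-4.2,0,5.5,0],[5,-5.2,0,7.2,0]]' && python3 -c "
from h import *
plan(.416,-.115,.23,73.5,-1)"
```

```text
clock: 0.72
position: [0.3662, -0.2817, 0.2312]
ee_rot: [0.99, -0.142, -0.0, 0.0]
ft_force: [0.6, 0.1, 0.2]
grip_width: 1.0
pos [ 0.3662 -0.2817  0.2312] heading 73.65 t 0.72 F [0.58 0.06 0.19] j [ 0.78 -0.02 -0.22  1.86 -0.    1.3  -1.3 ] w 1.0
units xyz [ 0.021 -4.349  0.029] turn 0.026
```

```bash
python3 -m pendant '[[0,-1,0,0,0],[0,-2,0,0,0],[0,-3,0,0,0],[0,-3.4,0,0,0],[0,-3.4,0,0,0]]' && python3 -c "
from h import *
plan(.416,-.115,.23,73.5,-1)
for n in ['scene','side','wrist']:
    p,d=camera(n);cv2.imwrite(f'pics/{n}1.png',p[:,:,::-1]);np.save(f'{n}1_d.npy',d)
"
```

```text
clock: 1.35
position: [0.4037, -0.1529, 0.2313]
ee_rot: [0.99, -0.139, -0.0, 0.0]
ft_force: [-0.4, -0.9, -0.6]
grip_width: 1.003
pos [ 0.4037 -0.1529  0.2313] heading 74.03 t 1.35 F [-0.42 -0.91 -0.62] j [ 0.65 -0.08 -0.37  1.92 -0.03  1.3  -1.56] w 1.003
units xyz [ 0.034 -0.994  0.032] turn 0.088
```

View pics/scene1.png

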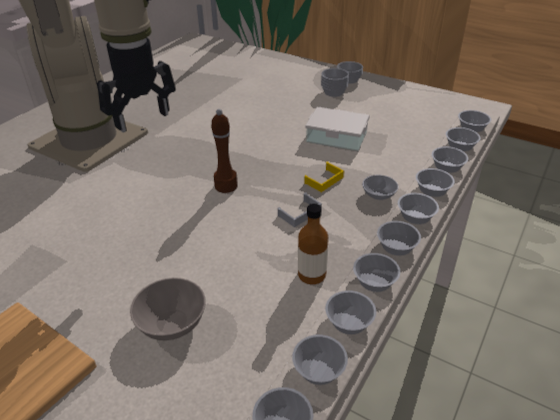

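View pics/side1.png

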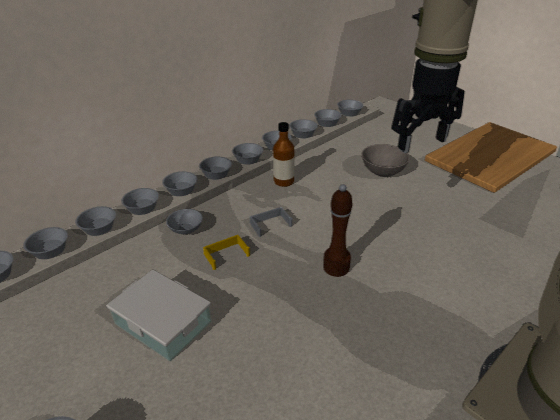

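View pics/wrist1.png

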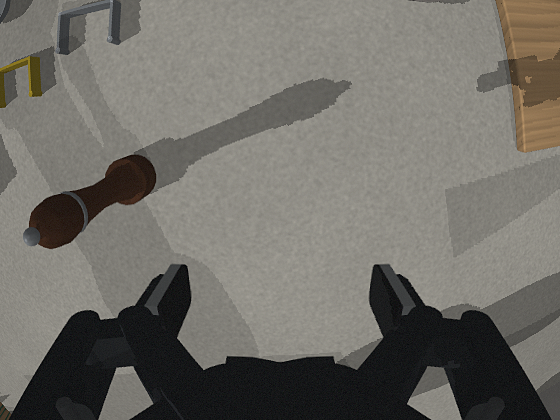

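The gripper shows Robotiq-like knuckles above the fingertips. Before choosing a contact face I need its outline against height, so I'll measure it in the tool frame.

```bash
python3 - <<'E'
from h import *
o=manip.get_obs();M=R.from_quat(o['ee_rot']).as_matrix();t=o['position']
Q=[]
for n in ['scene','side']:
    d=np.load(f'{n}1_d.npy');P=cloud(n,d).reshape(-1,3);P=P[np.isfinite(P[:,2])]
    q=(P-t)@M;q=q[(abs(q[:,0])<.1)&(abs(q[:,1])<.12)&(q[:,2]>-.35)&(q[:,2]<.05)];Q.append(q)
    print(n,len(q),'max z',np.sort(q[:,2])[-6:].round(4))
Q=np.vstack(Q)
for z in np.arange(.02,-.3,-.01):
    k=Q[(Q[:,2]<=z)&(Q[:,2]>z-.01)]
    if len(k)>3: print('z %.2f n%4d y %.3f..%.3f  x %.3f..%.3f'%(z,len(k),*np.percentile(k[:,1],[1,99]),*np.percentile(k[:,0],[1,99])))
im=np.zeros((600,800,3),np.uint8)
for y,z in Q[:,1:]:
    cv2.circle(im,(int(400+y*2000),int(560+z*2000)),1,(0,255,255),-1)
for i in range(-150,200,20):
    cv2.line(im,(400+i*2,0),(400+i*2,599),(70,70,70));cv2.putText(im,str(i),(400+i*2,12),0,.35,(255,255,255))
for i in range(0,280,20):
    cv2.line(im,(0,560-2*i),(799,560-2*i),(70,70,70));cv2.putText(im,str(i),(0,560-2*i),0,.35,(255,255,255))
cv2.imwrite('pics/prof.png',im)
E
```

```text
scene 5901 max z [-0.0144 -0.0142 -0.0141 -0.0139 -0.0134 -0.0128]
side 7150 max z [-0.0146 -0.0142 -0.0139 -0.0138 -0.0138 -0.0136]
z -0.01 n  84 y -0.054..0.047  x -0.011..0.014
z -0.02 n 196 y -0.060..0.053  x -0.011..0.014
z -0.03 n 219 y -0.060..0.054  x -0.012..0.014
z -0.04 n 224 y -0.060..0.054  x -0.011..0.014
z -0.05 n 194 y -0.073..0.064  x -0.014..0.016
z -0.06 n 501 y -0.077..0.071  x -0.013..0.015
z -0.07 n 593 y -0.076..0.070  x -0.017..0.019
z -0.08 n 638 y -0.075..0.069  x -0.017..0.020
z -0.09 n 582 y -0.075..0.068  x -0.020..0.021
z -0.10 n 790 y -0.073..0.067  x -0.019..0.022
z -0.11 n 723 y -0.071..0.065  x -0.012..0.015
z -0.12 n 183 y -0.041..0.035  x -0.035..0.037
z -0.13 n 467 y -0.041..0.035  x -0.037..0.039
z -0.14 n 474 y -0.041..0.034  x -0.037..0.040
z -0.15 n 495 y -0.041..0.035  x -0.037..0.039
z -0.16 n 518 y -0.040..0.034  x -0.037..0.039
z -0.17 n 642 y -0.040..0.032  x -0.037..0.038
z -0.18 n 247 y -0.044..0.038  x -0.041..0.043
z -0.19 n 680 y -0.045..0.039  x -0.042..0.045
z -0.20 n 603 y -0.046..0.040  x -0.042..0.044
z -0.21 n 649 y -0.044..0.038  x -0.041..0.043
z -0.22 n 624 y -0.044..0.038  x -0.041..0.042
z -0.23 n 660 y -0.044..0.038  x -0.041..0.043
z -0.24 n 683 y -0.045..0.038  x -0.040..0.043
z -0.25 n 573 y -0.045..0.038  x -0.041..0.042
z -0.26 n 375 y -0.044..0.019  x -0.041..0.027
z -0.27 n 357 y -0.045..0.017  x -0.041..0.019
z -0.28 n  77 y -0.044..0.005  x -0.040..-0.007
```

View pics/prof.png

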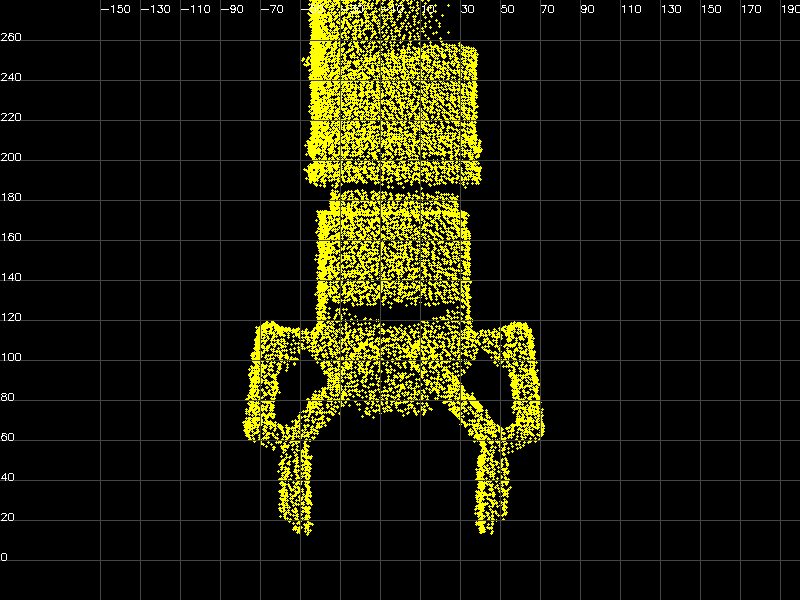

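Measured outline: the fingertips end 13 mm behind the TCP when open, their backs are at ±57 mm, the knuckles reach ±74 mm from 45 mm above the tips, and the body half-width is about 38 mm. Pushing with a finger's back would put the knuckle into the mill's top. Pushing along tool x with the side face of one open finger puts the mill about 39 mm ahead and 53 mm sideways of the tool axis. I'll check horizontal sections for clearance.

```bash
python3 - <<'E'
from h import *
o=manip.get_obs();M=R.from_quat(o['ee_rot']).as_matrix();t=o['position']
Q=[]
for n in ['scene','side']:
    d=np.load(f'{n}1_d.npy');P=cloud(n,d).reshape(-1,3);P=P[np.isfinite(P[:,2])]
    q=(P-t)@M;q=q[(abs(q[:,0])<.1)&(abs(q[:,1])<.12)&(q[:,2]>-.35)&(q[:,2]<.05)];Q.append(q)
Q=np.vstack(Q);Q[:,1]+=.003;Q[:,0]-=.0015
im=np.zeros((600,800,3),np.uint8)
bands=[(-.05,-.012,(0,255,255)),(-.072,-.057,(0,0,255)),(-.115,-.075,(0,255,0)),(-.17,-.125,(255,0,255)),(-.22,-.185,(255,255,0))]
for i,(a,b,c) in enumerate(bands):
    k=Q[(Q[:,2]>a)&(Q[:,2]<b)]
    ox,oy=[(140,150),(400,150),(660,150),(140,450),(400,450)][i]
    for x,y,z in k: cv2.circle(im,(int(ox+y*1500),int(oy-x*1500)),1,c,-1)
    cv2.circle(im,(ox-int(.053*1500),oy-int(.039*1500)),int(.021*1500),(255,255,255),1)
    cv2.circle(im,(ox-int(.053*1500),oy-int(.039*1500)),int(.028*1500),(128,128,128),1)
    cv2.putText(im,f'{a}..{b}',(ox-60,oy+120),0,.4,c)
cv2.imwrite('pics/sec.png',im)
# mill profile
for n in ['scene','side']:
    P=cloud(n,np.load(f'{n}1_d.npy')).reshape(-1,3);m=np.hypot(P[:,0]-.4557,P[:,1]-.019)<.035;P=P[m]
    c=get_calibration(n)['position'][:2]-[.4557,.019];c/=np.linalg.norm(c);s=np.array([-c[1],c[0]])
    w=(P[:,:2]-[.4557,.019])@s
    print(n,[(int(h*1000),*(np.percentile(w[(P[:,2]>=h)&(P[:,2]<h+.01)],[2,98])*1000).round(0)) for h in np.arange(.005,.2,.01)])
E
```

```text
scene [(5, np.float64(-26.0), np.float64(27.0)), (15, np.float64(-26.0), np.float64(26.0)), (24, np.float64(-26.0), np.float64(25.0)), (34, np.float64(-26.0), np.float64(24.0)), (44, np.float64(-18.0), np.float64(17.0)), (54, np.float64(-15.0), np.float64(16.0)), (64, np.float64(-14.0), np.float64(14.0)), (75, np.float64(-13.0), np.float64(13.0)), (84, np.float64(-12.0), np.float64(11.0)), (94, np.float64(-12.0), np.float64(12.0)), (104, np.float64(-13.0), np.float64(13.0)), (114, np.float64(-12.0), np.float64(13.0)), (124, np.float64(-15.0), np.float64(14.0)), (134, np.float64(-16.0), np.float64(17.0)), (145, np.float64(-17.0), np.float64(18.0)), (154, np.float64(-19.0), np.float64(18.0)), (164, np.float64(-18.0), np.float64(19.0)), (175, np.float64(-17.0), np.float64(18.0)), (184, np.float64(-15.0), np.float64(15.0)), (194, np.float64(-7.0), np.float64(6.0))]
side [(5, np.float64(-26.0), np.float64(27.0)), (15, np.float64(-27.0), np.float64(25.0)), (24, np.float64(-26.0), np.float64(26.0)), (34, np.float64(-25.0), np.float64(25.0)), (44, np.float64(-18.0), np.float64(18.0)), (54, np.float64(-16.0), np.float64(16.0)), (64, np.float64(-13.0), np.float64(13.0)), (75, np.float64(-14.0), np.float64(12.0)), (84, np.float64(-12.0), np.float64(12.0)), (94, np.float64(-13.0), np.float64(13.0)), (104, np.float64(-13.0), np.float64(14.0)), (114, np.float64(-14.0), np.float64(14.0)), (124, np.float64(-14.0), np.float64(15.0)), (134, np.float64(-16.0), np.float64(16.0)), (145, np.float64(-17.0), np.float64(19.0)), (154, np.float64(-18.0), np.float64(18.0)), (164, np.float64(-20.0), np.float64(19.0)), (175, np.float64(-18.0), np.float64(18.0)), (184, np.float64(-15.0), np.float64(15.0)), (194, np.float64(-6.0), np.float64(7.0))]
```

View pics/sec.png

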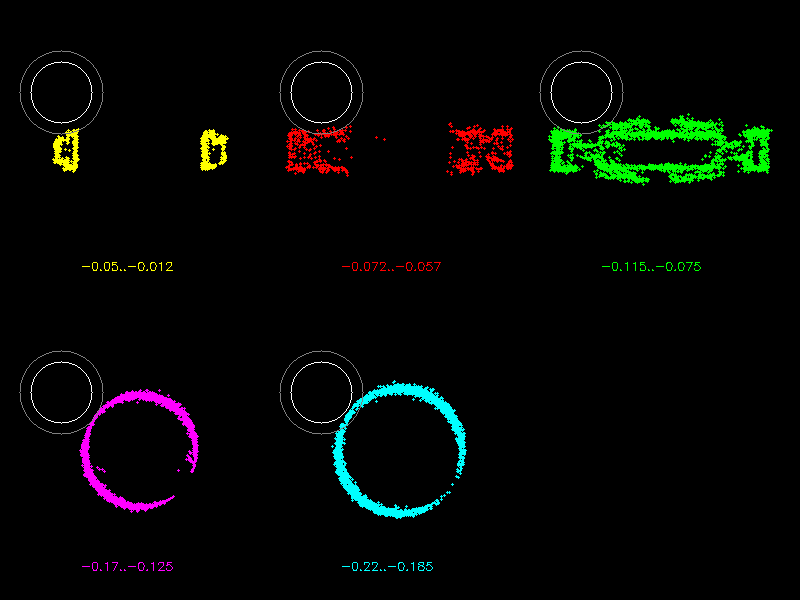

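Every section clears the mill when it sits at (x≈39, y≈−52 mm) in the tool frame; body and flange are round. I'll push along tool x with the −y finger: leg 1 at 20° to a point on the rail's axis about 110 mm short of home, then leg 2 along the axis at −16.5°. Next I rotate and move behind the mill, still high.

```bash
cat >> h.py <<'E'
HOME=np.array([.6546,.0221]);TH=-16.5
def goto(mx,my,f,r,z,head):
    """tool f behind-ahead (negative=behind) and r right of the mill, x heading head deg"""
    h=np.radians(head);F=np.array([np.cos(h),np.sin(h)]);Rr=np.array([np.sin(h),-np.cos(h)])
    t=np.array([mx,my])+f*F+r*Rr
    o=manip.get_obs();M=R.from_quat(o['ee_rot']).as_matrix()
    d=M.T@(np.array([*t,z])-o['position']);cur=np.degrees(np.arctan2(M[1,0],M[0,0]))
    tt=(head-cur+180)%360-180
    rel=np.array([mx,my])-o['position'][:2]
    print('pos',o['position'].round(4),'xhead %.2f'%cur,'t',round(o['clock'],2),'F',o['ft_force'].round(2),'j',o['joint_pos'].round(2),'w',round(o['grip_width'],3))
    print('mill in tool',(M[:2,:2].T@rel*1000).round(1),'target',t.round(4),'units xyz',(d/.04).round(3),'turn',round(-tt/6,3))
E
python3 -c "
from h import *
goto(.4557,.019,-.067,.052,.23,20)"
```

```text
pos [ 0.4033 -0.1545  0.2312] xhead -16.17 t 1.5 F [-0.36  0.11 -0.38] j [ 0.65 -0.08 -0.37  1.92 -0.03  1.3  -1.56] w 0.996
mill in tool [   2.  -181.3] target [ 0.4105 -0.0528] units xyz [-0.534 -2.494  0.03 ] turn -6.029
```

```bash
python3 -m pendant '[[-0.1,-0.5,0,-1.2,0],[-0.2,-1,0,-2.4,0],[-0.3,-1.6,0,-3.6,0],[-0.45,-2.2,0,-4.8,0],[-0.53,-2.49,0,-6,0]]' && python3 -c "
from h import *
goto(.4557,.019,-.067,.052,.03,20)"
```

```text
clock: 2.12
position: [0.4109, -0.0515, 0.2313]
ee_rot: [0.985, 0.175, 0.0, -0.0]
ft_force: [-0.7, -0.4, -0.3]
grip_width: 1.001
pos [ 0.4109 -0.0515  0.2313] xhead 20.15 t 2.12 F [-0.7  -0.38 -0.33] j [ 0.52 -0.12 -0.46  1.95 -0.06  1.3  -1.14] w 1.001
mill in tool [ 66.4 -50.8] target [ 0.4105 -0.0528] units xyz [-0.019  0.026  5.033] turn 0.024
```

```bash
python3 -m pendant '[[0,0.02,1,0,0],[0,0.02,2,0,0],[0,0.02,3,0,0],[0,0.02,4,0,0],[0,0.02,5,0,0]]' && python3 -c "
from h import *
goto(.4557,.019,-.067,.052,-.006,20)
for n in ['scene','side','wrist']:
    p,d=camera(n);cv2.imwrite(f'pics/{n}2.png',p[:,:,::-1]);np.save(f'{n}2_d.npy',d)
goto(.4557,.019,-.067,.052,-.006,20)
a=cv2.imread('pics/scene2.png')[60:240,60:340];b=cv2.imread('pics/side2.png')[120:300,240:520]
cv2.imwrite('pics/c2.png',np.vstack([cv2.resize(x,None,fx=1.6,fy=1.6,interpolation=cv2.INTER_CUBIC) for x in (a,b)]))
"
```

```text
clock: 2.75
position: [0.4111, -0.0536, 0.0301]
ee_rot: [0.985, 0.172, 0.0, 0.0]
ft_force: [0.7, 0.1, 0.8]
grip_width: 1.001
pos [ 0.4111 -0.0536  0.0301] xhead 19.82 t 2.75 F [0.75 0.1  0.81] j [ 0.49  0.15 -0.49  2.18  0.09  0.84 -1.28] w 1.001
mill in tool [ 66.6 -53.2] target [ 0.4105 -0.0528] units xyz [-0.007 -0.026  0.902] turn -0.03
pos [ 0.4098 -0.0529  0.0303] xhead 19.87 t 2.9 F [ 0.75 -0.26  0.24] j [ 0.49  0.14 -0.49  2.18  0.09  0.84 -1.28] w 0.996
mill in tool [ 67.6 -52. ] target [ 0.4105 -0.0528] units xyz [0.022 0.006 0.907] turn -0.022
```

View pics/c2.png

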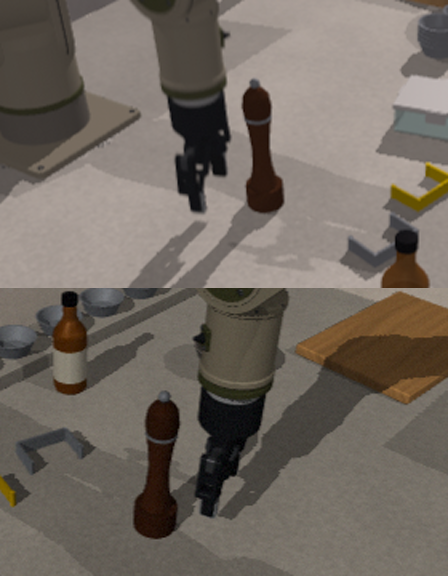

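View pics/wrist2.png

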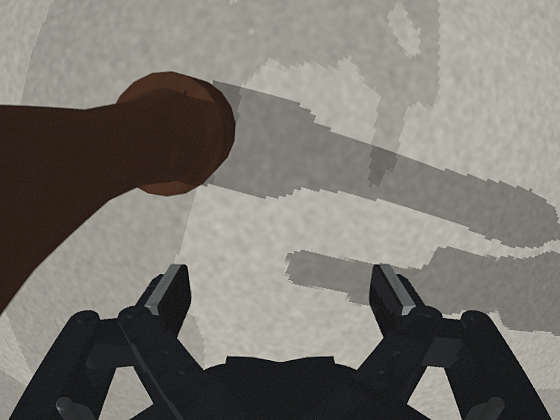

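The crops show the tool behind and to the right of the mill, clear of it. A small dark knob sticks out of the wrist towards the mill, at about (367,151) in the side picture, so I'll check its height before going lower.

```bash
python3 - <<'E'
from h import *
o=manip.get_obs();M=R.from_quat(o['ee_rot']).as_matrix();t=o['position']
P=cloud('side',np.load('side2_d.npy'));Q=cloud('scene',np.load('scene2_d.npy'))
for u,v in [(366,149),(366,152),(368,155),(369,145)]: print(P[v,u].round(3),((P[v,u]-t)@M).round(3))
for u,v in [(200,84),(201,86),(198,82)]: print('sc',Q[v,u].round(3),((Q[v,u]-t)@M).round(3))
A=np.vstack([P.reshape(-1,3),Q.reshape(-1,3)]);q=(A-t)@M
k=q[(q[:,0]>.045)&(q[:,0]<.12)&(abs(q[:,1])<.04)&(q[:,2]<-.15)&(q[:,2]>-.4)];print(len(k),k.min(0),k.max(0))
# tip
k=q[(abs(q[:,0])<.02)&(abs(abs(q[:,1])-.048)<.015)&(q[:,2]<-.005)&(q[:,2]>-.05)]
print('tip zmax',np.sort(k[:,2])[-5:],'x',np.percentile(k[:,0],[2,98]),'y-',np.percentile(k[k[:,1]<0][:,1],[2,98]),'y+',np.percentile(k[k[:,1]>0][:,1],[2,98]))
print(get_calibration('wrist')['position'],((get_calibration('wrist')['position']-t)@M))
E
```

```text
[ 0.435 -0.013  0.279] [ 0.036 -0.03  -0.248]
[ 0.432 -0.01   0.275] [ 0.035 -0.033 -0.244]
[ 0.428 -0.012  0.27 ] [ 0.03  -0.033 -0.239]
[ 0.432 -0.016  0.286] [ 0.032 -0.028 -0.256]
sc [ 0.441 -0.016  0.277] [ 0.041 -0.024 -0.247]
sc [0.061 0.419 0.   ] [-0.168 -0.562  0.032]
sc [ 0.444 -0.024  0.285] [ 0.041 -0.016 -0.255]
720 [ 0.0450252  -0.03999968 -0.37919612] [ 0.08347909  0.01564048 -0.15000119]
tip zmax [-0.0097876  -0.00952128 -0.00929783 -0.00922006 -0.00809209] x [-0.0108721   0.01411826] y- [-0.05872456 -0.03934558] y+ [0.04025156 0.05915027]
[ 0.48264981 -0.02655761  0.1724006 ] [ 0.07703434 -0.0003385  -0.14235303]
```

```bash
python3 -m pendant '[[0,0,0.4,0,0],[0,0,0.75,0,0],[0,0,0.88,0,0],[0,0,0.88,0,0]]' && python3 -c "
from h import *
goto(.4557,.019,-.042,.052,-.006,20)"
```

```text
clock: 3.4
position: [0.4111, -0.0522, -0.004]
ee_rot: [0.985, 0.173, -0.0, -0.0]
ft_force: [-0.2, -0.4, 0.1]
grip_width: 1.002
pos [ 0.4111 -0.0522 -0.004 ] xhead 19.95 t 3.4 F [-0.19 -0.38  0.08] j [ 0.47  0.21 -0.48  2.2   0.14  0.76 -1.32] w 1.002
mill in tool [ 66.3 -51.7] target [ 0.434  -0.0442] units xyz [0.608 0.008 0.049] turn -0.008
```

```bash
python3 -m pendant '[[0.3,0,0,0,0],[0.5,0,0,0,0],[0.6,0,0,0,0],[0.72,0,0,0,0],[0.85,0,0,0,0]]' && cat >> h.py <<'E'
def look(tag,prior):
    from scipy.optimize import least_squares
    Ms=[];T=[]
    for n in ['scene','side']:
        p,d=camera(n);P=cloud(n,d).reshape(-1,3);C=p.reshape(-1,3).astype(int)
        cv2.imwrite(f'pics/{n}_{tag}.png',p[:,:,::-1])
        red=(C[:,0]>C[:,2]*1.6)&(C[:,0]>C[:,1]*1.4)
        m=np.isfinite(P[:,2])&red&(np.hypot(P[:,0]-prior[0],P[:,1]-prior[1])<.05)
        K=P[m&(P[:,2]>.005)&(P[:,2]<.033)];Tt=P[m&(P[:,2]>.14)&(P[:,2]<.18)]
        o=[]
        for X,r in((K,.028),(Tt,.0195)):
            f=least_squares(lambda q:np.hypot(X[:,0]-q[0],X[:,1]-q[1])-r,prior,loss='soft_l1',f_scale=.002) if len(X)>25 else None
            o.append(f.x if f is not None else np.full(2,np.nan))
        print(n,'foot',o[0].round(4),len(K),'top',o[1].round(4),len(Tt));Ms.append(o[0])
    m=np.nanmean(Ms,0);h=np.radians(TH);F=np.array([np.cos(h),np.sin(h)])
    d=m-HOME;print('mill',m.round(4),'corral frame mm',(np.array([d@F,d@[-F[1],F[0]]])*1000).round(1))
    return m
E
python3 -c "
from h import *
m=look('3',[.46,.021])
goto(*m,-.042,.052,-.006,20)"
```

```text
clock: 4.03
position: [0.4428, -0.0408, -0.004]
ee_rot: [0.985, 0.173, -0.001, 0.0]
ft_force: [-3.2, -0.9, 3.2]
grip_width: 0.999
scene foot [0.4628 0.0222] 215 top [0.4633 0.0221] 162
side foot [0.464  0.0222] 250 top [0.4639 0.0222] 279
mill [0.4634 0.0222] corral frame mm [-183.3  -54.2]
pos [ 0.4436 -0.0405 -0.0039] xhead 19.95 t 4.12 F [-0.53 -0.35  0.24] j [ 0.43  0.28 -0.48  2.12  0.18  0.78 -1.38] w 1.003
mill in tool [ 39.9 -52.2] target [ 0.4417 -0.0411] units xyz [-0.05  -0.003  0.054] turn -0.008
```

```bash
python3 -m pendant '[[0.15,0,0,0,0],[0.35,0,0,0,0],[0.55,0,0,0,0],[0.75,0,0,0,0],[0.9,0,0,0,0]]' && python3 -c "
from h import *
m=look('4',[.497,.034])
goto(*m,-.042,.052,-.006,20)"
```

```text
clock: 4.75
position: [0.4776, -0.0281, -0.0039]
ee_rot: [0.985, 0.173, 0.0, -0.0]
ft_force: [-1.7, -0.8, -0.1]
grip_width: 0.997
scene foot [0.4962 0.0371] 217 top [0.4962 0.0363] 157
side foot [0.4975 0.0369] 245 top [0.4974 0.0372] 263
mill [0.4968 0.037 ] corral frame mm [-155.5  -30.5]
pos [ 0.4779 -0.028  -0.0037] xhead 19.96 t 4.85 F [ 0.65  0.95 -0.21] j [ 0.39  0.34 -0.47  2.04  0.21  0.81 -1.43] w 1.001
mill in tool [ 40.  -54.6] target [ 0.4751 -0.0262] units xyz [-0.049 -0.064  0.057] turn -0.006
```

```bash
python3 -c "
from h import *
goto(.4968,.037,-.046,.050,-.006,16)"; python3 -m pendant '[[-0.2,0,0,0,0],[-0.25,0,0,0,0]]' && python3 -c "
from h import *
goto(.4968,.037,-.046,.050,-.006,16)"
```

```text
pos [ 0.4779 -0.028  -0.0037] xhead 19.96 t 4.85 F [ 0.65  0.95 -0.21] j [ 0.39  0.34 -0.47  2.04  0.21  0.81 -1.43] w 1.001
mill in tool [ 40.  -54.6] target [ 0.4664 -0.0237] units xyz [-0.234 -0.198  0.057] turn 0.661
clock: 5.1
position: [0.4668, -0.0323, -0.0039]
ee_rot: [0.985, 0.173, -0.0, 0.0]
ft_force: [0.1, -0.8, -0.1]
grip_width: 1.001
pos [ 0.4668 -0.0323 -0.0039] xhead 19.92 t 5.1 F [ 0.14 -0.84 -0.15] j [ 0.4   0.32 -0.47  2.07  0.2   0.8  -1.41] w 1.001
mill in tool [ 51.8 -54.9] target [ 0.4664 -0.0237] units xyz [ 0.062 -0.204  0.053] turn 0.653
```

```bash
python3 -m pendant '[[0,-0.1,0,0.33,0],[0,-0.2,0,0.65,0],[0,-0.2,0,0.65,0]]' && python3 -c "
from h import *
goto(.4968,.037,-.040,.050,-.006,16)"
```

```text
clock: 5.48
position: [0.4647, -0.0243, -0.0037]
ee_rot: [0.99, 0.14, 0.0, 0.0]
ft_force: [-0.3, 0.5, -0.4]
grip_width: 1.0
pos [ 0.4647 -0.0243 -0.0037] xhead 16.07 t 5.47 F [-0.28  0.51 -0.38] j [ 0.38  0.31 -0.47  2.07  0.19  0.8  -1.49] w 1.0
mill in tool [ 47.8 -50. ] target [ 0.4721 -0.0221] units xyz [ 0.194 -0.002  0.058] turn 0.011
```

Now push on about 30 mm (8 mm of approach first).

```bash
python3 -m pendant '[[0.15,0,0,0,0],[0.32,0,0,0,0],[0.52,0,0,0,0],[0.72,0,0,0,0],[0.9,0,0,0,0]]' && python3 -c "
from h import *
m=look('5',[.524,.045])
goto(*m,-.040,.050,-.006,16)"
```

```text
clock: 6.1
position: [0.5, -0.0141, -0.0039]
ee_rot: [0.99, 0.14, 0.0, -0.0]
ft_force: [-3.3, -0.7, 1.1]
grip_width: 1.0
scene foot [0.5248 0.0459] 212 top [0.5247 0.0453] 168
side foot [0.5257 0.0459] 224 top [0.5258 0.0461] 254
mill [0.5253 0.0459] corral frame mm [-130.7  -13.9]
pos [ 0.5006 -0.0139 -0.0038] xhead 16.06 t 6.2 F [ 0.29 -0.77  0.17] j [ 0.34  0.38 -0.46  1.99  0.22  0.82 -1.53] w 1.0
mill in tool [ 40.2 -50.6] target [ 0.5006 -0.0132] units xyz [ 0.005 -0.015  0.056] turn 0.01
```

```bash
python3 -m pendant '[[0.12,0,0,0,0],[0.3,0,0,0,0],[0.48,0,0,0,0],[0.62,0,0,0,0],[0.64,0,0,0,0]]' && python3 -c "
from h import *
m=look('6',[.549,.053])
goto(*m,-.048,.052,-.006,-16.5)"
```

```text
clock: 6.82
position: [0.5246, -0.007, -0.0039]
ee_rot: [0.99, 0.14, 0.0, -0.0]
ft_force: [-1.0, -0.4, 0.9]
grip_width: 0.998
scene foot [0.5494 0.0537] 210 top [0.5489 0.0534] 164
side foot [0.5495 0.0537] 229 top [0.5491 0.0538] 257
mill [0.5495 0.0537] corral frame mm [-109.8    0.4]
pos [ 0.5244 -0.0071 -0.0038] xhead 16.05 t 6.92 F [ 0.02  0.23 -0.51] j [ 0.32  0.42 -0.45  1.93  0.24  0.85 -1.55] w 1.0
mill in tool [ 40.9 -51.5] target [0.4887 0.0175] units xyz [-0.688 -0.838  0.055] turn 5.425
```

```bash
python3 -m pendant '[[-0.4,0,0,0,0],[-0.9,0,0,1,0],[-1.3,-0.4,0,2.6,0],[-1.3,-0.84,0,4.2,0],[-1.3,-0.84,0,5.42,0]]' && python3 -c "
from h import *
goto(.5495,.0537,-.048,.052,-.006,-16.5)"
```

```text
clock: 7.55
position: [0.4646, 0.0119, -0.0035]
ee_rot: [0.989, -0.145, 0.0, -0.0]
ft_force: [0.1, -0.0, -0.0]
grip_width: 1.001
pos [ 0.4646  0.0119 -0.0035] xhead -16.65 t 7.55 F [ 0.11 -0.01 -0.03] j [ 0.23  0.3  -0.39  2.08  0.16  0.79 -2.11] w 1.001
mill in tool [ 69.3 -64.4] target [0.4887 0.0175] units xyz [ 0.536 -0.307  0.063] turn -0.026
```

```bash
python3 -m pendant '[[0,-0.15,0,0,0],[0.1,-0.3,0,-0.02,0],[0.35,-0.31,0,-0.02,0],[0.52,-0.31,0,-0.02,0],[0.52,-0.31,0,-0.02,0]]' && python3 -c "
from h import *
m=look('7',[.549,.053])
goto(*m,-.040,.052,-.006,-16.5)"
```

```text
clock: 8.18
position: [0.4888, 0.0162, -0.004]
ee_rot: [0.99, -0.143, 0.0, -0.0]
ft_force: [-0.3, -0.1, 0.1]
grip_width: 0.999
scene foot [0.5492 0.0537] 206 top [0.5491 0.0538] 201
side foot [0.5489 0.0535] 170 top [0.5492 0.0537] 243
mill [0.5491 0.0536] corral frame mm [-110.1    0.2]
pos [ 0.4881  0.0164 -0.004 ] xhead -16.37 t 8.28 F [-0.4  -0.07 -0.67] j [ 0.21  0.34 -0.38  2.02  0.17  0.81 -2.12] w 1.003
mill in tool [ 48.  -52.8] target [0.4959 0.0151] units xyz [ 0.198 -0.023  0.049] turn 0.022
```

View pics/scene_7.png

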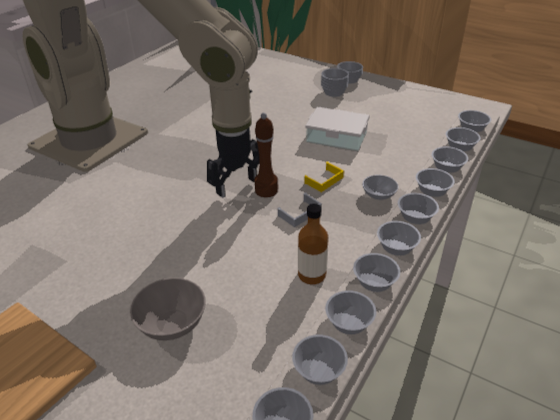

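View pics/side_7.png

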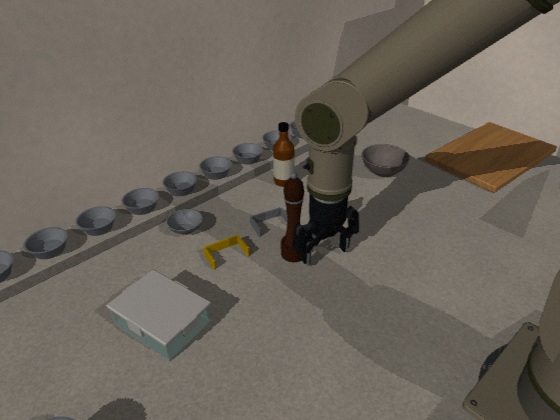

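The mill (foot at (266,187) in the scene picture) now stands on the rail's axis, about 110 mm short of home, with the finger just behind it. Starting the push along the axis.

```bash
python3 -m pendant '[[0.12,-0.03,0,0.02,0],[0.3,-0.03,0,0.02,0],[0.5,-0.03,0,0.02,0],[0.72,-0.03,0,0.02,0],[0.9,-0.03,0,0.02,0]]' && python3 -c "
from h import *
m=look('8',[.576,.046])
goto(*m,-.040,.052,-.006,-16.5)"
```

```text
clock: 8.9
position: [0.5237, 0.0074, -0.0039]
ee_rot: [0.99, -0.143, 0.0, -0.0]
ft_force: [-3.3, 0.1, 2.8]
grip_width: 1.001
scene foot [0.5762 0.0466] 217 top [0.5766 0.0464] 200
side foot [0.5772 0.046 ] 165 top [0.5775 0.0462] 244
mill [0.5767 0.0463] corral frame mm [-81.5   1.1]
pos [ 0.5242  0.0073 -0.0038] xhead -16.51 t 9.0 F [-0.15  0.29  0.02] j [ 0.21  0.4  -0.36  1.93  0.19  0.84 -2.11] w 1.002
mill in tool [ 39.3 -52.4] target [0.5236 0.0078] units xyz [-0.018 -0.008  0.054] turn -0.002
```

```bash
python3 -m pendant '[[0.15,0,0,0,0],[0.33,0,0,0,0],[0.51,0,0,0,0],[0.69,0,0,0,0],[0.8,0,0,0,0]]' && python3 -c "
from h import *
m=look('9',[.607,.037])
goto(*m,-.040,.052,-.006,-16.5)
a=cv2.imread('pics/scene_9.png')[130:250,220:380];b=cv2.imread('pics/side_9.png')[170:290,190:350]
cv2.imwrite('pics/c9.png',np.hstack([cv2.resize(x,None,fx=2.5,fy=2.5,interpolation=cv2.INTER_CUBIC) for x in (a,b)]))"
```

```text
clock: 9.62
position: [0.5543, -0.0017, -0.0039]
ee_rot: [0.99, -0.143, 0.0, 0.0]
ft_force: [-2.5, 0.4, 0.5]
grip_width: 1.002
scene foot [0.6077 0.0389] 223 top [0.6077 0.0387] 209
side foot [0.6081 0.0389] 157 top [0.608  0.0391] 225
mill [0.6079 0.0389] corral frame mm [-49.6   2.8]
pos [ 0.5545 -0.0016 -0.0038] xhead -16.50 t 9.72 F [ 0.43 -0.12  0.25] j [ 0.22  0.46 -0.35  1.85  0.2   0.86 -2.09] w 0.997
mill in tool [ 39.7 -54. ] target [5.547e-01 4.000e-04] units xyz [-0.008 -0.05   0.055] turn 0.0
```

View pics/c9.png

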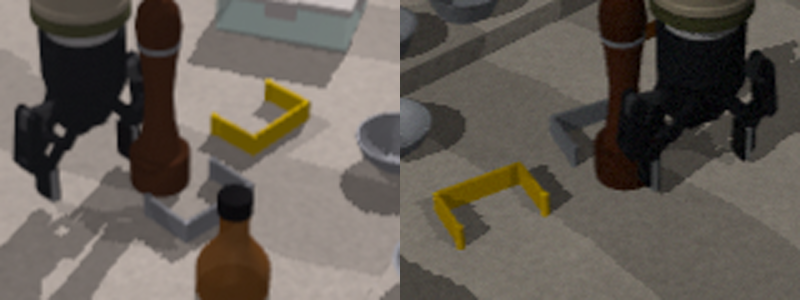

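The mill's foot is at the mouth, 2.8 mm left of the axis and drifting left. I'll back off, shift the finger 4 mm left, and aim slightly to the right.

```bash
python3 -m pendant '[[-0.2,0,0,0,0],[-0.3,-0.05,0,0.2,0],[-0.3,-0.15,0,0.5,0],[-0.3,-0.25,0,0.8,0],[-0.3,-0.25,0,0.8,0]]' && python3 -c "
from h import *
goto(.6079,.0389,-.040,.049,-.006,-21.3)"
```

```text
clock: 10.35
position: [0.5454, 0.0122, -0.0037]
ee_rot: [0.983, -0.185, 0.0, -0.0]
ft_force: [0.1, -1.0, 0.6]
grip_width: 1.0
pos [ 0.5454  0.0122 -0.0037] xhead -21.27 t 10.35 F [ 0.09 -0.98  0.64] j [ 0.18  0.44 -0.34  1.88  0.19  0.86 -2.19] w 1.0
mill in tool [ 48.5 -47.6] target [0.5528 0.0078] units xyz [0.212 0.035 0.056] turn 0.005
```

```bash
python3 -m pendant '[[0.1,0.04,0,0,0],[0.22,0.04,0,0,0],[0.4,0.04,0,0,0],[0.58,0.04,0,0,0],[0.72,0.04,0,0,0]]' && python3 -c "
from h import *
m=look('10',[.627,.033])
goto(*m,-.040,.050,-.006,-21.3)"
```

```text
clock: 10.98
position: [0.5718, -0.0006, -0.0039]
ee_rot: [0.983, -0.185, -0.0, -0.0]
ft_force: [-3.1, 0.5, 2.2]
grip_width: 0.999
scene foot [0.6268 0.0316] 214 top [0.6269 0.0316] 213
side foot [0.6272 0.0313] 138 top [0.6274 0.0317] 226
mill [0.627  0.0314] corral frame mm [-29.1   1.1]
pos [ 0.5722 -0.0009 -0.0039] xhead -21.31 t 11.07 F [-0.32  0.82 -1.18] j [ 0.19  0.49 -0.33  1.81  0.2   0.88 -2.17] w 1.0
mill in tool [ 39.3 -50. ] target [ 0.5715 -0.0006] units xyz [-0.017  0.     0.053] turn -0.002
```

```bash
python3 -m pendant '[[0.1,0,0,0,0],[0.22,0,0,0,0],[0.36,0,0,0,0],[0.48,0,0,0,0],[0.57,0,0,0,0]]' && python3 -c "
from h import *
m=look('11',[.648,.023])
goto(*m,-.040,.050,-.006,-21.3)"
```

```text
clock: 11.7
position: [0.593, -0.0088, -0.0039]
ee_rot: [0.983, -0.185, 0.0, -0.0]
ft_force: [-2.3, 1.3, 0.9]
grip_width: 1.002
scene foot [0.648  0.0238] 197 top [0.648  0.0236] 213
side foot [0.6488 0.0234] 132 top [0.6486 0.0237] 220
mill [0.6484 0.0236] corral frame mm [-6.4 -0.3]
pos [ 0.5932 -0.009  -0.0038] xhead -21.30 t 11.8 F [0.24 0.19 0.79] j [ 0.2   0.52 -0.32  1.75  0.2   0.9  -2.15] w 0.998
mill in tool [ 39.6 -50.4] target [ 0.593  -0.0084] units xyz [-0.01  -0.01   0.055] turn 0.0
```

```bash
python3 -m pendant '[[0.04,0,0,0,0],[0.08,0,0,0,0],[0.12,0,0,0,0],[0.14,0,0,0,0]]'; python3 -m pendant '[[0.02,0,0,0,0],[0.02,0,0,0,0]]'; python3 -c "
from h import *
m=look('12',[.653,.022])
goto(*m,-.040,.050,-.006,-21.3)"
```

```text
clock: 12.3
position: [0.598, -0.0106, -0.0038]
ee_rot: [0.983, -0.185, 0.0, -0.0]
ft_force: [-2.4, 1.9, 2.1]
grip_width: 1.0
clock: 12.55
position: [0.5987, -0.011, -0.0038]
ee_rot: [0.983, -0.185, 0.0, -0.0]
ft_force: [-2.6, 0.7, 1.2]
grip_width: 1.003
scene foot [0.6537 0.0216] 158 top [0.6539 0.0214] 225
side foot [0.6537 0.0214] 131 top [0.6539 0.0218] 209
mill [0.6537 0.0215] corral frame mm [-0.7 -0.8]
pos [ 0.5987 -0.011  -0.0038] xhead -21.28 t 12.65 F [-2.42  2.15  0.47] j [ 0.2   0.53 -0.32  1.73  0.2   0.91 -2.15] w 1.0
mill in tool [ 39.4 -50.2] target [ 0.5983 -0.0106] units xyz [-0.015 -0.006  0.055] turn 0.004
```

```bash
for i in 1 2; do python3 -m pendant '[[0.015,0,0,0,0],[0.015,0,0,0,0]]'; done
```

```text
clock: 12.9
position: [0.5992, -0.0112, -0.0038]
ee_rot: [0.983, -0.185, 0.0, -0.0]
ft_force: [-2.5, 1.2, 1.9]
grip_width: 0.999
clock: 13.15
position: [0.5998, -0.0114, -0.0038]
ee_rot: [0.983, -0.185, 0.0, -0.0]
ft_force: [-3.1, 0.8, 2.3]
grip_width: 0.996
```

```bash
for i in 1 2 3; do python3 -m pendant '[[0.015,0,0,0,0],[0.015,0,0,0,0]]' | grep -E "pos|force"; done;  python3 -c "
from h import *
m=look('13',[.655,.021])
goto(*m,-.040,.050,-.006,-21.3)"
```

```text
position: [0.6001, -0.0115, -0.0039]
ft_force: [-4.7, 1.0, 3.9]
position: [0.6001, -0.0115, -0.0039]
ft_force: [-7.6, 1.2, 6.3]
position: [0.6002, -0.0115, -0.004]
ft_force: [-10.5, 1.9, 8.8]
scene foot [0.6553 0.0212] 148 top [0.6551 0.021 ] 222
side foot [0.6553 0.0208] 134 top [0.6552 0.0211] 217
mill [0.6553 0.021 ] corral frame mm [ 1.  -0.8]
pos [ 0.6002 -0.0115 -0.0039] xhead -21.22 t 14.0 F [-10.56   0.96   7.96] j [ 0.2   0.54 -0.32  1.73  0.2   0.91 -2.14] w 1.002
mill in tool [ 39.6 -50.3] target [ 0.5999 -0.011 ] units xyz [-0.012 -0.008  0.052] turn 0.013
```

Force now rises to 10 N with no further motion and the mill sits at (+1.0, −0.8) mm from my estimate of home, so it is against the back wall. Backing off slowly.

```bash
python3 -m pendant '[[-0.04,0,0,0,0],[-0.12,0,0,0,0],[-0.3,0,0,0,0],[-0.6,0,0,0,0],[-1,0,0,0,0]]'; python3 -c "
from h import *
m=look('14',[.655,.021])
goto(*m,-.080,.050,-.006,-21.3)
a=cv2.imread('pics/scene_14.png')[130:250,220:380];b=cv2.imread('pics/side_14.png')[140:260,190:350]
cv2.imwrite('pics/c14.png',np.hstack([cv2.resize(x,None,fx=2.5,fy=2.5,interpolation=cv2.INTER_CUBIC) for x in (a,b)]))"
```

```text
clock: 14.62
position: [0.5634, 0.0027, -0.0039]
ee_rot: [0.983, -0.185, 0.0, -0.0]
ft_force: [-0.0, 0.2, 0.1]
grip_width: 1.0
scene foot [0.6551 0.0211] 148 top [0.6552 0.0208] 217
side foot [0.6555 0.0208] 113 top [0.6554 0.0211] 214
mill [0.6553 0.021 ] corral frame mm [ 1.  -0.9]
pos [ 0.5625  0.0033 -0.004 ] xhead -21.20 t 14.72 F [ 0.12  0.34 -0.66] j [ 0.19  0.47 -0.33  1.83  0.19  0.87 -2.17] w 0.997
mill in tool [ 80.2 -50. ] target [0.5626 0.0034] units xyz [ 0.002 -0.003  0.051] turn 0.016
```

View pics/c14.png

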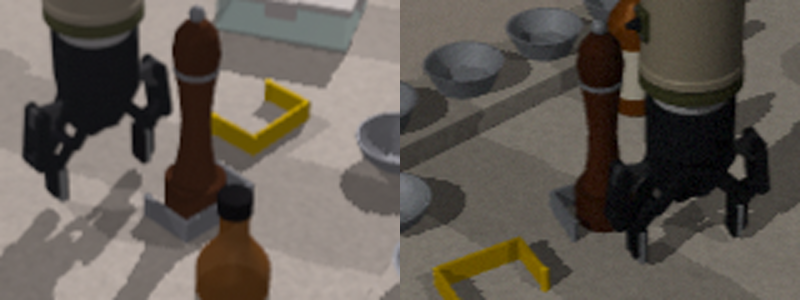

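The crops show the mill upright inside the steel rail, with the finger clear of it. I'll move the hand back further (staying right of the axis), then lift.

```bash
python3 -m pendant '[[-0.5,0.1,0,0,0],[-1,0.2,0,0,0],[-1.5,0.3,-0.2,0,0],[-1.8,0.4,-1,0,0],[-1.8,0.4,-1.8,0,0]]'; python3 -m pendant '[[0,0,-1,0,0],[0,0,-2,0,0],[0,0,-3,0,0],[0,0,-4,0,0],[0,0,-4.3,0,0]]'; python3 -m pendant '[[-0.3,0.8,0,0,0],[-0.6,1.8,0,0,0],[-0.8,2.6,0,0,0],[-1,3.4,0,0,0],[-1,3.6,0,0,0]]'; python3 -m pendant '[[0,0,0,0,0],[0,0,0,0,0]]'; python3 -c "
from h import *
m=look('15',[.655,.021])
goto(*m,-.080,.050,-.006,-21.3)
a=cv2.imread('pics/scene_15.png')[130:250,220:380];b=cv2.imread('pics/side_15.png')[140:260,190:350]
cv2.imwrite('pics/c15.png',np.hstack([cv2.resize(x,None,fx=2.5,fy=2.5,interpolation=cv2.INTER_CUBIC) for x in (a,b)]))"
```

```text
clock: 15.35
position: [0.4904, 0.0136, 0.069]
ee_rot: [0.983, -0.184, -0.0, 0.0]
ft_force: [0.6, 0.1, 0.9]
grip_width: 1.001
clock: 15.98
position: [0.4924, 0.0137, 0.2429]
ee_rot: [0.983, -0.185, 0.002, -0.0]
ft_force: [-0.9, -0.3, -0.6]
grip_width: 1.004
clock: 16.6
position: [0.4006, -0.1076, 0.2396]
ee_rot: [0.983, -0.186, -0.0, 0.0]
ft_force: [-0.4, 1.2, 1.5]
grip_width: 1.0
clock: 16.85
position: [0.4022, -0.1051, 0.2399]
ee_rot: [0.983, -0.184, -0.0, -0.0]
ft_force: [-0.7, -0.5, -0.6]
grip_width: 0.996
scene foot [0.6548 0.0211] 146 top [0.6551 0.0208] 221
side foot [0.6555 0.0206] 216 top [0.6553 0.0213] 213
mill [0.6551 0.0209] corral frame mm [ 0.8 -1. ]
pos [ 0.4021 -0.1052  0.24  ] xhead -21.18 t 16.95 F [ 0.66 -0.38 -0.6 ] j [ 0.41 -0.13 -0.24  1.94 -0.03  1.32 -1.76] w 1.004
mill in tool [ 190.3 -208.9] target [0.5624 0.0034] units xyz [ 2.757 -3.977  6.15 ] turn 0.02
```

View pics/c15.png

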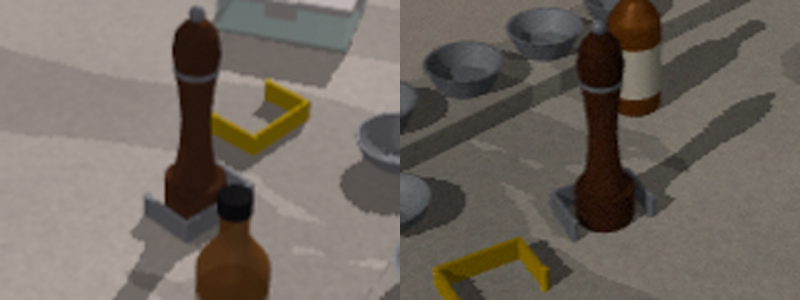

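View pics/scene_15.png

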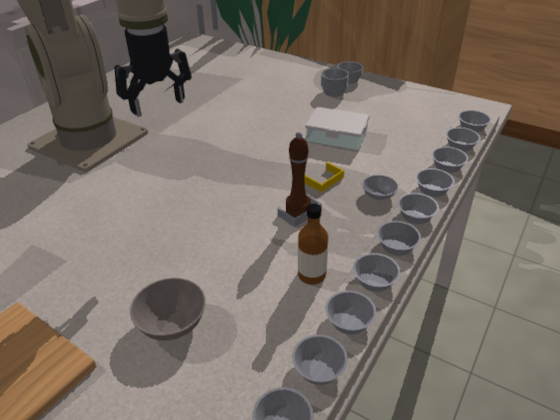

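The mill stands upright in the grey rail (foot at (298,208)). The bottle, bowl, glass box and cup are at the same pixels as at the start, and the hand is far away. Handing in.

```bash
python3 -c "
from h import *
print(hand_in())"
```

```text
the job is handed in; nothing more can be done
None
```

The mill is standing home against the back wall of the steel rail. I handed the job in at about 17 s on the robot's clock, with the hand lifted well clear.

- **How it was pushed:** I slid it on its thick foot with the side face of one open fingertip, tip about 9 mm above the counter. The first leg went to the rail's axis, with a small re-aim about halfway. The second leg went along the axis through the open side, with one small steering correction at the mouth.
- **Home check:** at the end the finger stopped advancing while the force rose from about 3 to 13 N, which I took as contact with the back wall. After I let go, the cameras put the mill's axis about 0.8 mm past my home estimate along the rail and 1.0 mm to the side. That is within the roughly 2 mm calibration error. The head and foot fits agree to within 1 mm, so it is upright.
- **Other objects:** the bowl, glass box, bottle and cup look unmoved in the last scene picture. I judged that by eye and did not measure it.
- **Disagreements:** the two cameras' separate fits of the rail differed by about 2–3 mm and 1°, so I relied on the force rise for the final contact. During the pushes the mill drifted up to about 3 mm sideways, and each correction brought it back.

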